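# Find the hidden cross-bar and stand the battery on it

## Robot

A 6-joint arm with a two-finger parallel gripper is mounted at the origin on a cart in front of the work surface, level with it; the furniture and walls round the work are solid. World frame = base frame: x ahead of the robot, y to its left, z up, the work surface at z = 0. Lengths are in m, angles in rad, forces in N, time in s.
With the tool pointing down it reaches from about 0.375 to 0.9 m from the base axis. Payload 3.1 kg.
Tool frame: the origin (TCP) lies at the centre of the arm's flange, where the gripper is bolted on; the fingertips stand 173 mm ahead of it and the grasp point (between the pads) lies 155 mm ahead of it (tip_extent is the distance from the TCP to the fingertips, in m); z points along the fingers, y is the direction in which the jaws open and shut (so a half turn about z gives the same grasp; the last joint's range is limited). The gripper opens to 85 mm and grips with 20 to 120 N. Pads are 22 mm wide; open, the fingers measure 114 mm over their backs; the gripper's body (76 mm by 85 mm) begins 54 mm behind the grasp point. The pads swing forward as they close: fully open they stand 13 mm farther back than shut.
Start: joints at [1.099, 0.527, 1.433, -0, 1.181, -0.178], TCP at [0.18, 0.598, 0.405] pointing down, gripper open.
Joint ranges: [-3.08, 3.08], [-0.75, 2.2], [0.22, 2.44], [-1.43, 4.57], [0, 2.65], [-2.85, 2.85]. Speed limits (rad/s): [2.79, 2.79, 3.14, 3.14, 3.14, 3.14].

## Interface

Orientations are given as a unit quaternion [x, y, z, w].
In Python, from station import sense, snapshot, sign_off, tip_extent gives the robot as it stands. The module is installed in compiled form; this text tells all that it offers.
- The arm moves only by the tool servo_tool, never from a script. Its argument "rows" is a list of rows, each a list of 3 entries, a list of its own where there are three numbers: the shift along the tool's x, y, z in mm, then the turn about the tool's z in degrees, then the opening, from -1 (shut) to 1 (fully open), so that 0 is half open. A call has 1 to 8 rows; each row is the pose to reach, as a shift and turn from the pose measured when the call began, along the tool's axes at that moment; what a row does not reach only later rows make up. A row lasts 1/10 s, in which the tool goes at most 50 mm and 8.59 degrees, less where a joint would pass 70% of its speed; a pose out of reach is approached as far as the arm can. A call with a gripper value outside its range is refused whole. The fingers move at their own pace and stop on an object; "force" is the grip in N (left out, the last holds). Time passes only in rows, so rows that repeat a pose let the fingers close. It gives the time, the measured TCP pose, the force and the opening at its end, in the units of the state.
- sense(): the state, without advancing time (a new reading comes with each control period).
- snapshot(name): name is "scene" or "top" or "wrist"; returns a dict with "image" (480x640x3 uint8, blue, green, red), "z_map" (480x640 float32, m along the optical axis (not along the pixel's ray), 0 where there is no reading), "vertical_fov" (degrees; the focal length in pixels is half the picture's height over the tangent of half this angle, whatever the lens; pixels are square), "cx", "cy" (the principal point, pixels), "cam_to_world" (4x4, takes a point from camera to world coordinates). Camera axes: x right, y down, z forward; pixel columns grow to the right and rows downward; lengths in m; the calibration is good to about 2 mm. The wrist camera is an equidistant fisheye: a pixel r from the principal point sees the ray r / f radians off the axis. A picture is of the moment at which its call begins.
- sign_off(): hands the job in, once; it reports no verdict.
The state is a dict: "t": time; "q": joint angles; "qd": joint speeds; "tau": joint torques, N m; "tcp_pos": TCP position; "tool_rot": TCP orientation; "force": force on the tool from outside, world axes, zero at the start; "ft_torque": the same for the moment, N m; "finger_gap": opening from 0.0 (shut) to 1.0 (fully open).
Only numpy, scipy, OpenCV 4.12 (cv2) and the standard library are available. Lean on these libraries where they do the work, as an engineer would, in place of code of your own. Each camera call takes 0.05 s, during which the arm holds its last target. There are 200 camera calls.

## Task

The springy slatted deck of the grey plinth gives way under a load except over one hidden cross-bar, which runs parallel to the slats. First, before moving the battery, press gently along the deck with the fingertips to feel where it turns stiff; then set the heavy battery down gently, upright, midway along the bar and centred over it, its longer side across the slats, so that it stands level and does not sag. Do not press hard on the deck, and leave the other things alone.

Things in the scene. Friction and masses are not known exactly. Their poses are not given: they have to be found in the camera images.
- plinth: Low grey plinth, fixed on the worktop, 132 (x) x 304 (y) x 50 mm high; origin: centre of its underside, z up, y along its long side. Unseen inside, one cross-bar, 4 mm wide, runs along x under the slats; its middle lies from y = -95 to +95 mm. The one or two slats over it sink 0.5 mm freely, then meet the bar's stiff rubber cap, 6 N per mm. The plinth must not be pressed with over 20 N.
- deck (a point): Centre of the deck's top, 50 mm above the plinth's origin, same axes. The deck is 24 grey slats side by side, each 12 mm wide (y), 114 mm long (x), over y = -144 to +144 mm; the walls around end 4 mm lower. Each slat sinks straight down on its own spring, 0.25 N per mm, up to 14 mm; fingertips covering two or three slats meet 0.5 to 0.75 N per mm.
- battery: Sealed battery standing upright on the worktop, grey case with a black lid, 71 (x) x 48 (y) x 98 mm high (case with lid 94 mm, then two small terminals), 0.6 to 0.9 kg. Origin: centre of its underside; z up, longer side along x. Grasp it from above across its 48 mm width, over the upper half. Centred on the bar it sinks about 1.5 mm; off it, 4 to 6 mm, or it leans.
- big_cap: Bystander: blue upright capacitor, 25 mm across, 44 mm high; origin at the centre of its underside.
- flux_pot: Bystander: white round pot with a tan lid, 38 mm across, 38 mm high; origin at the centre of its underside.
- relay_clear: Bystander: relay in a clear case, 28 x 21 x 36 mm; origin at the centre of its underside.

How it is judged:
On the way:
1. the fingertips press on the plinth's deck (over 2 N) while the battery is still where it was (contact force between the fingers and plinth above 2 N and distance of battery from where it was at the start of the episode below 0.01 m), for 0.04 s.
At the end, for the whole second after the job is handed in: The battery stands released and at rest on the deck, level within 0.05 rad, sunk less than 2.5 mm below the unloaded surface, its longer side across the slats within 0.2 rad, its middle within 25 mm (across) and 110 mm (along the plinth) of the deck's centre (z of battery in the frame of deck between -0.0025 and 0.003 m and angle between battery's own z axis and vertical below 0.05 rad and x of battery in the frame of deck between -0.025 and 0.025 m and y of battery in the frame of deck between -0.11 and 0.11 m and angle between the x axis of battery and the y axis of deck, either way round below 0.2 rad and contact force between battery and plinth above 2 N and linear speed of battery below 0.01 m/s); the robot touches nothing.
It fails at once if the fingers press on the plinth with more than 20 N (contact force between the fingers and plinth above 20 N).
It fails at once if the battery bears on the plinth with more than 20 N (dropped or pressed down) (contact force between battery and plinth above 20 N).
It fails at once if a bystander is displaced by more than 15 mm (distance of any of big_cap, flux_pot, relay_clear from where it was at the start of the episode above 0.015 m).
It also fails if it takes over 72 s, if anything falls off the work surface, if the arm or the gripper's body presses on something with over 40 N, if the wrist force passes 120 N, or if a joint passes its speed limit or range.

## Working session

There is one attempt and no reset: what is moved stays moved. The work goes in short steps, Python scripts to look and compute and a tool call to move; the robot and the scene stay as the last step left them, time stands still between calls to the robot, and variables do not carry over. Pictures are saved under pics/ and viewed, about 8 in all and at most 12, crops included, and the job is handed in when it is done.

Besides the shell and the picture viewer there is one more tool, called after "Emit:" as name(argument=value, ...), one argument or row to a line, values as JSON. servo_tool: Moves the arm, as the interface text tells. Its arguments: {"type":"object","properties":{"rows":{"type":"array"},"force":{"type":"number"}},"required":["rows"]}

```bash
mkdir -p pics; cat > h.py <<'E'
import numpy as np, cv2
from station import sense, snapshot, sign_off, tip_extent
def cloud(s):
    h,w=s["z_map"].shape; f=h/2/np.tan(np.radians(s["vertical_fov"])/2)
    v,u=np.mgrid[:h,:w]; z=s["z_map"]
    P=np.stack([(u-s["cx"])/f*z,(v-s["cy"])/f*z,z],-1)
    M=np.array(s["cam_to_world"]); W=P@M[:3,:3].T+M[:3,3]; W[z==0]=np.nan
    return W
E
python3 - <<'E'
from h import *
st=sense(); print({k:np.round(v,3) for k,v in st.items()}, tip_extent)
for n in("top","scene"):
    s=snapshot(n); cv2.imwrite(f"pics/{n}0.png",s["image"]); W=cloud(s); np.save(n+"W.npy",W)
    if n=="top":
        for lo,hi in((.02,.04),(.04,.047),(.047,.06),(.085,.102)):
            m=((W[...,2]>lo)&(W[...,2]<hi)).astype(np.uint8)
            k,l,stt,c=cv2.connectedComponentsWithStats(m)
            for i in range(1,k):
                if stt[i,4]>60:
                    p=W[l==i]; r=cv2.minAreaRect((p[:,:2]*1000).astype(np.float32)); print(lo,hi,stt[i],p.mean(0).round(3),np.round(r[0]),np.round(r[1]),round(r[2],1),p[:,2].max().round(3))
E
```

```text
{'t': np.float64(0.0), 'q': array([ 1.1  ,  0.528,  1.434,  0.   ,  1.181, -0.178]), 'qd': array([-0.001,  0.001, -0.001, -0.   ,  0.001, -0.002]), 'tau': array([-1.0000e-03, -4.4234e+01, -1.7802e+01, -0.0000e+00,  8.0000e-03,
        0.0000e+00]), 'tcp_pos': array([0.18 , 0.598, 0.404]), 'tool_rot': array([ 0.146,  0.989, -0.001, -0.   ]), 'force': array([-0.467, -0.253,  0.482]), 'ft_torque': array([-0.042,  0.016,  0.015]), 'finger_gap': np.float64(1.002)} 0.1734
0.02 0.04 [301  71  12  10  68] [ 0.833 -0.078  0.028] [834. -76.] [15. 28.] 48.3 0.038
0.02 0.04 [350  74  25  26 344] [ 0.805 -0.183  0.034] [ 806. -183.] [43. 42.] 42.1 0.04
0.02 0.04 [ 88  77  37  39 331] [0.795 0.302 0.031] [795. 300.] [40. 97.] 49.2 0.04
0.02 0.04 [379  81  36  32 573] [ 0.786 -0.25   0.03 ] [ 782. -250.] [67. 60.] 87.1 0.04
0.02 0.04 [158  83  10  12  75] [0.81  0.202 0.034] [812. 200.] [24. 18.] 2.7 0.04
0.02 0.04 [240  91  45  54 165] [0.74  0.    0.032] [746.   3.] [ 45. 118.] 56.6 0.04
0.02 0.04 [240  93  29  33 224] [0.761 0.017 0.028] [763.  18.] [22. 78.] 42.7 0.04
0.02 0.04 [287  92  21  12
[... 4338 characters left out ...]
2 [229  72  29  15 245] [0.806 0.031 0.09 ] [806.  33.] [25. 51.] 0.4 0.097
0.085 0.102 [232  72  67  30 355] [ 0.79  -0.019  0.092] [796.  -4.] [ 33. 126.] 15.2 0.102
0.085 0.102 [  0  80  49  27 747] [0.795 0.431 0.093] [797. 434.] [93. 38.] 75.3 0.102
0.085 0.102 [ 16 236  12  68 422] [0.473 0.436 0.094] [472. 437.] [  6. 119.] 85.7 0.102
0.085 0.102 [ 385  238   47   40 1096] [ 0.477 -0.253  0.094] [ 476. -253.] [71. 48.] 65.7 0.1
0.085 0.102 [196 284  37  32 790] [0.408 0.09  0.092] [411.  91.] [60. 51.] 79.0 0.099
0.085 0.102 [104 305  15  77 350] [0.339 0.275 0.094] [339. 275.] [135.  15.] 9.2 0.102
0.085 0.102 [192 319  36  21 507] [0.358 0.1   0.094] [357. 102.] [60. 27.] 78.3 0.099
```

View pics/top0.png

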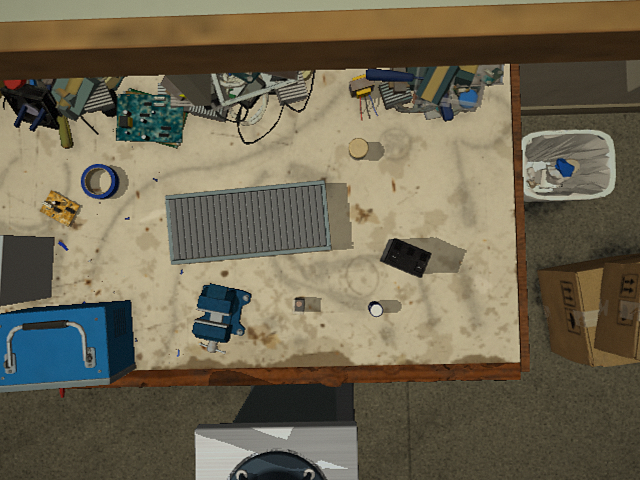

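View pics/scene0.png

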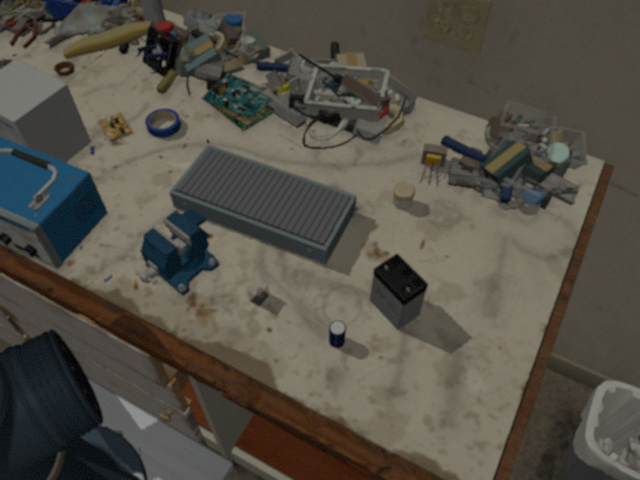

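The top view shows the plinth at about px (247,222), the battery at (406,257), the relay at (303,304), the capacitor at (376,309) and the pot at (358,149). The scene view confirms that layout, with clear space above the deck. The plinth is at (0.549, 0.038) with yaw about 4°. The battery is at (0.476, -0.253), its long side at about 66°.

Emit:
servo_tool(
  rows=[
    [[-485,-350,0],69,-1],
    [[-485,-350,0],69,-1],
    [[-485,-350,0],69,-1],
    [[-485,-350,0],69,-1],
    [[-485,-350,0],69,-1],
    [[-485,-350,0],69,-1],
    [[-485,-350,0],69,-1],
    [[-485,-350,0],69,-1],
  ],
  force=30,
)

```text
t: 0.9
tcp_pos: [0.4239, 0.2788, 0.4043]
tool_rot: [0.681, 0.732, -0.001, 0.0]
force: [0.6, 0.7, 0.6]
finger_gap: -0.007
```

Emit:
servo_tool(
  rows=[
    [[-165,108,130],0,-1],
    [[-165,108,130],0,-1],
    [[-165,108,130],0,-1],
    [[-165,108,130],0,-1],
    [[-165,108,130],0,-1],
    [[-165,108,130],0,-1],
    [[-165,108,130],0,-1],
  ],
)

```text
t: 1.6
tcp_pos: [0.5432, 0.1211, 0.2735]
tool_rot: [0.682, 0.731, -0.002, -0.001]
force: [0.2, 0.4, 0.2]
finger_gap: -0.0
```

```bash
python3 - <<'E'
from h import *
st=sense(); print({k:np.round(st[k],4) for k in("tcp_pos","tool_rot","force")})
s=snapshot("wrist"); cv2.imwrite("pics/w1.png",s["image"]); print(s["vertical_fov"],s["cx"],s["cy"],np.round(s["cam_to_world"],3))
E
```

```text
{'tcp_pos': array([0.5432, 0.1211, 0.2735]), 'tool_rot': array([ 0.682 ,  0.7314, -0.0019, -0.0009]), 'force': array([0.1882, 0.3613, 0.1917])}
65.70646984690485 315.5778904170908 240.35851885224795 [[ 0.998  0.067  0.018  0.538]
 [ 0.07  -0.947 -0.314  0.201]
 [-0.004  0.314 -0.949  0.243]
 [ 0.     0.     0.     1.   ]]
```

View pics/w1.png

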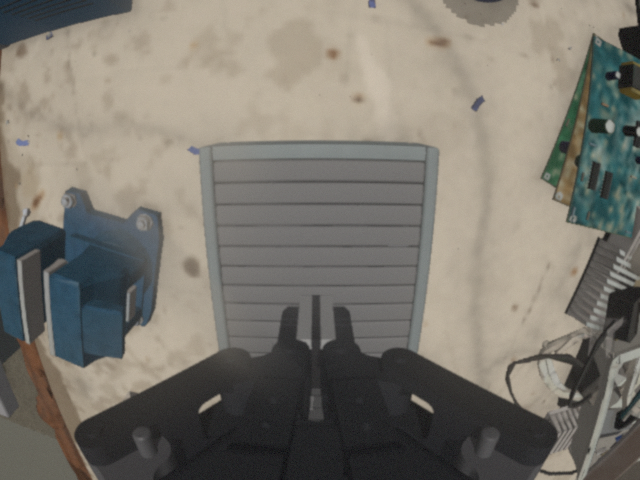

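The fingertips at px (315,300) are centred across the deck. I'll go down carefully until they touch.

Emit:
servo_tool(
  rows=[
    [[0,0,30],0,-1],
    [[0,0,34],0,-1],
    [[0,0,34],0,-1],
  ],
)

```text
t: 1.95
tcp_pos: [0.5418, 0.123, 0.2404]
tool_rot: [0.681, 0.733, -0.002, -0.001]
force: [0.6, -0.5, 0.2]
finger_gap: -0.001
```

Emit:
servo_tool(
  rows=[
    [[0,0,2],0,-1],
    [[0,0,4],0,-1],
    [[0,0,4],0,-1],
    [[0,0,4],0,-1],
  ],
)

```text
t: 2.35
tcp_pos: [0.5418, 0.1231, 0.2369]
tool_rot: [0.681, 0.733, -0.002, -0.001]
force: [0.2, -0.2, -0.7]
finger_gap: 0.002
```

Emit:
servo_tool(
  rows=[
    [[0,0,2],0,-1],
    [[0,0,4],0,-1],
    [[0,0,4],0,-1],
    [[0,0,4],0,-1],
  ],
)

```text
t: 2.75
tcp_pos: [0.5418, 0.123, 0.2327]
tool_rot: [0.681, 0.733, -0.002, -0.001]
force: [1.0, -1.0, 0.4]
finger_gap: -0.002
```

Emit:
servo_tool(
  rows=[
    [[0,0,2],0,-1],
    [[0,0,4],0,-1],
    [[0,0,4],0,-1],
    [[0,0,4],0,-1],
  ],
)

```text
t: 3.15
tcp_pos: [0.5418, 0.123, 0.2286]
tool_rot: [0.681, 0.733, -0.002, -0.001]
force: [-0.6, 0.7, 0.1]
finger_gap: -0.002
```

Emit:
servo_tool(
  rows=[
    [[0,0,2],0,-1],
    [[0,0,4],0,-1],
    [[0,0,4],0,-1],
    [[0,0,4],0,-1],
  ],
)

```text
t: 3.55
tcp_pos: [0.5417, 0.123, 0.2245]
tool_rot: [0.681, 0.733, -0.002, -0.001]
force: [-0.4, -0.2, -0.3]
finger_gap: 0.0
```

Emit:
servo_tool(
  rows=[
    [[0,0,1],0,-1],
    [[0,0,2],0,-1],
    [[0,0,2],0,-1],
    [[0,0,2],0,-1],
  ],
)

```text
t: 3.95
tcp_pos: [0.5417, 0.123, 0.2225]
tool_rot: [0.681, 0.733, -0.002, -0.001]
force: [1.0, 0.2, 0.5]
finger_gap: 0.002
```

Emit:
servo_tool(
  rows=[
    [[0,0,1],0,-1],
    [[0,0,2],0,-1],
    [[0,0,2],0,-1],
    [[0,0,2],0,-1],
  ],
)

```text
t: 4.35
tcp_pos: [0.5418, 0.123, 0.2205]
tool_rot: [0.681, 0.733, -0.002, -0.001]
force: [0.4, -0.4, 1.7]
finger_gap: 0.001
```

Emit:
servo_tool(
  rows=[
    [[0,0,1],0,-1],
    [[0,0,1.5],0,-1],
    [[0,0,1.5],0,-1],
    [[0,0,1.5],0,-1],
  ],
)

```text
t: 4.75
tcp_pos: [0.5418, 0.123, 0.2191]
tool_rot: [0.681, 0.733, -0.002, -0.001]
force: [-0.3, -0.4, 1.9]
finger_gap: -0.002
```

Emit:
servo_tool(
  rows=[
    [[0,0,-10],0,-1],
    [[-24,0,-10],0,-1],
    [[-24,0,-8],0,-1],
    [[-24,0,-4],0,-1],
    [[-24,0,-2],0,-1],
    [[-24,0,-2],0,-1],
    [[-24,0,-2],0,-1],
    [[-24,0,-2],0,-1],
  ],
)

```text
t: 5.55
tcp_pos: [0.5434, 0.0994, 0.2211]
tool_rot: [0.681, 0.733, -0.002, -0.001]
force: [0.1, 0.8, 1.2]
finger_gap: 0.003
```

Emit:
servo_tool(
  rows=[
    [[0,0,-9],0,-1],
    [[-24,0,-9],0,-1],
    [[-24,0,-6],0,-1],
    [[-24,0,-2],0,-1],
    [[-24,0,0],0,-1],
    [[-24,0,0],0,-1],
    [[-24,0,0],0,-1],
    [[-24,0,0],0,-1],
  ],
)

```text
t: 6.35
tcp_pos: [0.545, 0.0758, 0.2211]
tool_rot: [0.68, 0.733, -0.002, -0.002]
force: [-0.5, 0.1, 0.9]
finger_gap: -0.001
```

Emit:
servo_tool(
  rows=[
    [[0,0,-9],0,-1],
    [[-24,0,-9],0,-1],
    [[-24,0,-6],0,-1],
    [[-24,0,-2],0,-1],
    [[-24,0,0],0,-1],
    [[-24,0,0],0,-1],
    [[-24,0,0],0,-1],
    [[-24,0,0],0,-1],
  ],
)

```text
t: 7.15
tcp_pos: [0.5466, 0.0523, 0.2211]
tool_rot: [0.68, 0.733, -0.002, -0.002]
force: [-1.5, -0.5, 0.0]
finger_gap: 0.002
```

Emit:
servo_tool(
  rows=[
    [[0,0,-9],0,-1],
    [[-24,0,-9],0,-1],
    [[-24,0,-6],0,-1],
    [[-24,0,-2],0,-1],
    [[-24,0,0],0,-1],
    [[-24,0,0],0,-1],
    [[-24,0,0],0,-1],
    [[-24,0,0],0,-1],
  ],
)

```text
t: 7.95
tcp_pos: [0.5482, 0.0287, 0.2211]
tool_rot: [0.68, 0.733, -0.003, -0.002]
force: [-0.2, -0.3, 0.9]
finger_gap: -0.001
```

Emit:
servo_tool(
  rows=[
    [[0,0,-9],0,-1],
    [[-24,0,-9],0,-1],
    [[-24,0,-6],0,-1],
    [[-24,0,-2],0,-1],
    [[-24,0,0],0,-1],
    [[-24,0,0],0,-1],
    [[-24,0,0],0,-1],
    [[-24,0,0],0,-1],
  ],
)

```text
t: 8.75
tcp_pos: [0.55, 0.0051, 0.2219]
tool_rot: [0.68, 0.733, -0.003, -0.002]
force: [-1.2, -1.8, 7.4]
finger_gap: 0.001
```

Emit:
servo_tool(
  rows=[
    [[0,0,-9],0,-1],
    [[-24,0,-9],0,-1],
    [[-24,0,-6],0,-1],
    [[-24,0,-2],0,-1],
    [[-24,0,0],0,-1],
    [[-24,0,0],0,-1],
    [[-24,0,0],0,-1],
    [[-24,0,0],0,-1],
  ],
)

```text
t: 9.55
tcp_pos: [0.5516, -0.0184, 0.2218]
tool_rot: [0.68, 0.734, -0.003, -0.002]
force: [-0.1, 0.4, 0.3]
finger_gap: 0.001
```

Emit:
servo_tool(
  rows=[
    [[0,0,-9],0,-1],
    [[5,0,-9],0,-1],
    [[5,0,-4],0,-1],
    [[5,0,-1],0,-1],
    [[5,0,0.6],0,-1],
    [[5,0,0.6],0,-1],
    [[5,0,0.6],0,-1],
  ],
)

```text
t: 10.25
tcp_pos: [0.5511, -0.0133, 0.2211]
tool_rot: [0.68, 0.734, -0.003, -0.002]
force: [-0.2, 0.6, 0.9]
finger_gap: -0.001
```

Emit:
servo_tool(
  rows=[
    [[0,0,-9],0,-1],
    [[4,0,-9],0,-1],
    [[4,0,-4],0,-1],
    [[4,0,-1],0,-1],
    [[4,0,0],0,-1],
    [[4,0,0],0,-1],
    [[4,0,0],0,-1],
  ],
)

```text
t: 10.95
tcp_pos: [0.5507, -0.0093, 0.221]
tool_rot: [0.68, 0.733, -0.003, -0.003]
force: [0.1, 1.8, 0.7]
finger_gap: -0.001
```

Emit:
servo_tool(
  rows=[
    [[0,0,-9],0,-1],
    [[4,0,-9],0,-1],
    [[4,0,-4],0,-1],
    [[4,0,-1],0,-1],
    [[4,0,0],0,-1],
    [[4,0,0],0,-1],
    [[4,0,0],0,-1],
  ],
)

```text
t: 11.65
tcp_pos: [0.5504, -0.0052, 0.2215]
tool_rot: [0.68, 0.733, -0.003, -0.003]
force: [-0.6, 0.6, 7.9]
finger_gap: 0.0
```

Emit:
servo_tool(
  rows=[
    [[0,0,-9],0,-1],
    [[24,0,-9],0,-1],
    [[24,0,-7],0,-1],
    [[24,0,-2],0,-1],
    [[24,0,0.3],0,-1],
    [[24,0,0.3],0,-1],
    [[24,0,0.3],0,-1],
    [[24,0,0.3],0,-1],
  ],
)

```text
t: 12.45
tcp_pos: [0.5487, 0.0185, 0.2218]
tool_rot: [0.68, 0.733, -0.002, -0.003]
force: [-1.1, 3.9, 8.1]
finger_gap: 0.002
```

Emit:
servo_tool(
  rows=[
    [[0,0,-9],0,-1],
    [[4,0,-9],0,-1],
    [[4,0,-4],0,-1],
    [[4,0,-1],0,-1],
    [[4,0,0.4],0,-1],
    [[4,0,0.4],0,-1],
    [[4,0,0.4],0,-1],
  ],
)

```text
t: 13.15
tcp_pos: [0.5482, 0.0225, 0.2213]
tool_rot: [0.68, 0.733, -0.003, -0.003]
force: [-1.0, 0.2, 3.8]
finger_gap: -0.0
```

The stiff band is one slat, centred near deck y = -30 mm, which is world (0.551, 0.008). Next I'll lift and move above the battery.

Emit:
servo_tool(
  rows=[
    [[0,0,-50],0,-1],
    [[-20,0,-100],0,0],
    [[-269,-92,-120],28.5,1],
    [[-269,-92,-120],28.5,1],
    [[-269,-92,-120],28.5,1],
    [[-269,-92,-120],28.5,1],
    [[-269,-92,-120],28.5,1],
    [[-269,-92,-120],28.5,1],
  ],
)

```text
t: 13.95
tcp_pos: [0.4767, -0.2571, 0.3421]
tool_rot: [0.841, 0.541, -0.004, -0.001]
force: [0.2, 0.2, -0.5]
finger_gap: 0.998
```

Emit:
servo_tool(
  rows=[
    [[0,0,0],0,1],
    [[0,0,0],0,1],
  ],
)

```text
t: 14.15
tcp_pos: [0.4764, -0.2573, 0.3417]
tool_rot: [0.841, 0.541, -0.004, -0.001]
force: [-0.5, 1.5, 0.4]
finger_gap: 1.001
```

```bash
python3 - <<'E'
from h import *
st=sense(); print({k:np.round(st[k],4) for k in("tcp_pos","tool_rot","force","finger_gap")})
for n in("wrist","top"):
    s=snapshot(n)
    if n=="wrist":
        cv2.imwrite("pics/w2.png",s["image"])
        h,w=480,640; f=240/np.tan(np.radians(s["vertical_fov"])/2); v,u=np.mgrid[:h,:w]
        a,b=u-s["cx"],v-s["cy"]; r=np.hypot(a,b)+1e-9; th=r/f; z=s["z_map"]
        P=np.stack([np.tan(th)*a/r*z,np.tan(th)*b/r*z,z],-1); M=np.array(s["cam_to_world"]); W=P@M[:3,:3].T+M[:3,3]; W[z==0]=np.nan
    else: W=np.load("topW.npy")
    for lo,hi in((.088,.106),):
      m=(W[...,2]>lo)&(W[...,2]<hi)&(np.hypot(W[...,0]-.476,W[...,1]+.253)<.07)
      k,l,ss,c=cv2.connectedComponentsWithStats(m.astype(np.uint8))
      i=1+ss[1:,4].argmax(); p=W[l==i]; print(n,lo,ss[i],p.mean(0).round(4),np.median(p[:,2]),cv2.minAreaRect((p[:,:2]*1000).astype(np.float32)))
E
```

```text
{'tcp_pos': array([ 0.4764, -0.2573,  0.3417]), 'tool_rot': array([ 0.8412,  0.5407, -0.0035, -0.0014]), 'force': array([-0.4628,  1.4821,  0.3787]), 'finger_gap': np.float64(1.001)}
wrist 0.088 [ 276  189   81  109 8326] [ 0.4784 -0.2516  0.094 ] 0.0944286389510254 ((477.3482971191406, -253.8399658203125), (71.447265625, 48.35990524291992), 65.66635131835938)
top 0.088 [ 385  238   47   40 1091] [ 0.4765 -0.2527  0.0944] 0.09460709019113767 ((476.4090270996094, -253.00735473632812), (71.27188873291016, 47.79656982421875), 65.69428253173828)
```

View pics/w2.png

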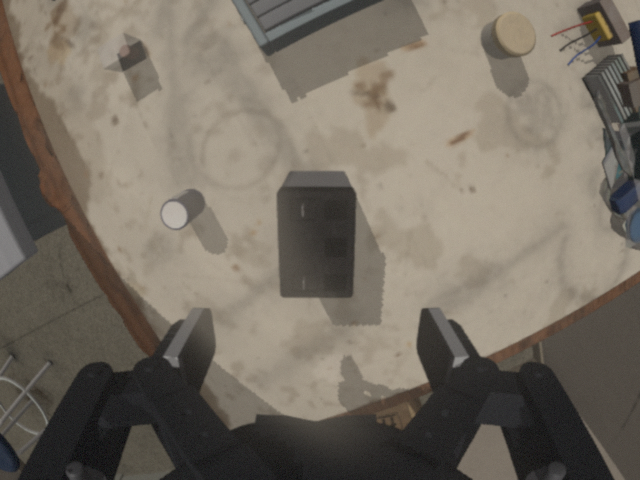

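The wrist view shows the battery at px (316,240), aligned with the open fingers. The capacitor at (178,212) is clear. I'll go down and grip.

Emit:
servo_tool(
  rows=[
    [[4,0,40],0,1],
    [[4,0,80],0,1],
    [[4,0,108],0,1],
    [[4,0,117],0,1],
    [[4,0,117],0,1],
    [[4,0,117],0,1],
  ],
)

```text
t: 14.85
tcp_pos: [0.4782, -0.2518, 0.2255]
tool_rot: [0.84, 0.542, -0.003, -0.001]
force: [0.1, -0.7, -0.1]
finger_gap: 0.997
```

Emit:
servo_tool(
  rows=[
    [[0,0,0],0,-1],
    [[0,0,0],0,-1],
    [[0,0,0],0,-1],
    [[0,0,0],0,-1],
    [[0,0,0],0,-1],
    [[0,0,0],0,-1],
    [[0,0,0],0,-1],
    [[0,0,0],0,-1],
  ],
  force=60,
)

```text
t: 15.65
tcp_pos: [0.4784, -0.252, 0.2269]
tool_rot: [0.84, 0.542, -0.003, -0.0]
force: [-1.2, 0.8, 6.7]
finger_gap: 0.552
```

Emit:
servo_tool(
  rows=[
    [[0,0,-10],0,-1],
    [[0,0,-40],0,-1],
    [[0,0,-80],0,-1],
    [[0,0,-90],0,-1],
    [[0,0,-90],0,-1],
    [[0,0,-90],0,-1],
  ],
)

```text
t: 16.25
tcp_pos: [0.478, -0.2511, 0.3155]
tool_rot: [0.84, 0.542, -0.003, -0.002]
force: [-0.8, -0.0, -8.0]
finger_gap: 0.555
```

Emit:
servo_tool(
  rows=[
    [[0,0,0],0,-1],
    [[0,0,0],0,-1],
  ],
)

```text
t: 16.45
tcp_pos: [0.4773, -0.2506, 0.3134]
tool_rot: [0.84, 0.542, -0.004, -0.004]
force: [0.3, 0.3, -7.1]
finger_gap: 0.553
```

Emit:
servo_tool(
  rows=[
    [[10,0,-20],0,-1],
    [[50,-8,-20],-8,-1],
    [[100,-15,-20],-16,-1],
    [[150,-23,-20],-24,-1],
    [[200,-30,-20],-28.4,-1],
    [[240,-36,-20],-28.4,-1],
    [[268,-40,-20],-28.4,-1],
    [[268,-40,-20],-28.4,-1],
  ],
)

```text
t: 17.25
tcp_pos: [0.5518, 0.0138, 0.332]
tool_rot: [0.68, 0.733, -0.003, -0.006]
force: [-0.2, -0.5, -6.8]
finger_gap: 0.553
```

Emit:
servo_tool(
  rows=[
    [[0,0,0],0,-1],
    [[0,0,0],0,-1],
    [[0,0,0],0,-1],
  ],
)

```text
t: 17.55
tcp_pos: [0.5515, 0.0129, 0.3315]
tool_rot: [0.68, 0.733, -0.003, -0.007]
force: [0.2, 0.3, -8.2]
finger_gap: 0.556
```

```bash
python3 - <<'E'
from h import *
st=sense(); print({k:np.round(st[k],4) for k in("tcp_pos","tool_rot","force","ft_torque","finger_gap")})
s=snapshot("wrist"); cv2.imwrite("pics/w3.png",s["image"])
h,w=480,640; f=240/np.tan(np.radians(s["vertical_fov"])/2); v,u=np.mgrid[:h,:w]
a,b=u-s["cx"],v-s["cy"]; r=np.hypot(a,b)+1e-9; th=r/f; z=s["z_map"]
P=np.stack([np.tan(th)*a/r*z,np.tan(th)*b/r*z,z],-1); M=np.array(s["cam_to_world"]); W=P@M[:3,:3].T+M[:3,3]; W[z==0]=np.nan
np.save("w3W.npy",W)
for rr in range(200,480,12): print(rr,W[rr,316].round(4))
E
```

```text
{'tcp_pos': array([0.5515, 0.0129, 0.3315]), 'tool_rot': array([ 0.6803,  0.7329, -0.0032, -0.0065]), 'force': array([ 0.2429,  0.2576, -8.1614]), 'ft_torque': array([ 0.022 , -0.0356, -0.0208]), 'finger_gap': np.float64(0.5564)}
200 [0.5465 0.0408 0.0513]
212 [0.5468 0.0472 0.1126]
224 [0.5471 0.0471 0.1358]
236 [0.5474 0.0469 0.1538]
248 [0.5476 0.0465 0.1679]
260 [0.5477 0.0468 0.1813]
272 [0.5479 0.0464 0.1911]
284 [0.548  0.0459 0.1992]
296 [0.5483 0.0417 0.199 ]
308 [0.5486 0.0377 0.1994]
320 [0.5489 0.0336 0.1997]
332 [0.5493 0.0286 0.199 ]
344 [0.5496 0.0241 0.1992]
356 [0.55   0.0195 0.1996]
368 [0.5503 0.0145 0.1997]
380 [0.5508 0.0083 0.1987]
392 [0.5512 0.0029 0.1991]
404 [ 0.5516 -0.0029  0.1993]
416 [ 0.5522 -0.01    0.1986]
428 [0.5501 0.024  0.237 ]
440 [0.5502 0.024  0.241 ]
452 [0.5502 0.0233 0.2443]
464 [0.5503 0.0235 0.2481]
476 [0.5503 0.0235 0.2516]
```

View pics/w3.png

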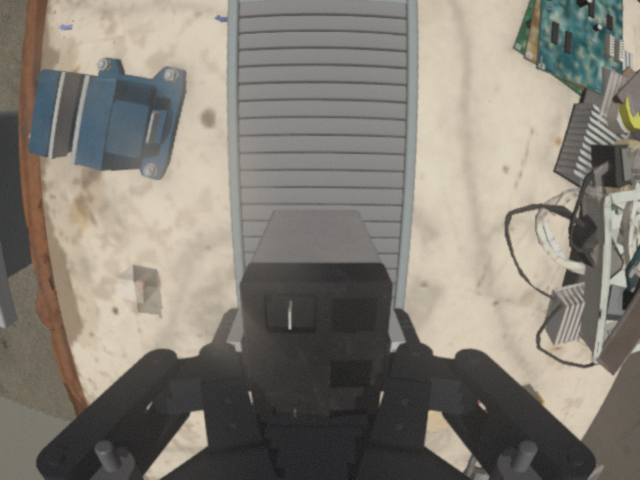

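Emit:
servo_tool(
  rows=[
    [[-3,0,20],0,-1],
    [[-3,0,40],0,-1],
    [[-3,0,48],0,-1],
    [[-3,0,50],0,-1],
    [[-3,0,50],0,-1],
    [[-3,0,50],0,-1],
  ],
)

```text
t: 18.2
tcp_pos: [0.5517, 0.0098, 0.2825]
tool_rot: [0.681, 0.733, -0.003, -0.005]
force: [-0.1, -0.3, -7.8]
finger_gap: 0.552
```

Emit:
servo_tool(
  rows=[
    [[0,0,0],0,-1],
    [[0,0,0],0,-1],
    [[0,0,0],0,-1],
  ],
)

```text
t: 18.5
tcp_pos: [0.5518, 0.0099, 0.283]
tool_rot: [0.68, 0.733, -0.002, -0.005]
force: [0.3, -0.4, -7.9]
finger_gap: 0.55
```

Emit:
servo_tool(
  rows=[
    [[0,0,2],0,-1],
    [[0,0,4],0,-1],
    [[0,0,5.5],0,-1],
    [[0,0,5.5],0,-1],
    [[0,0,5.5],0,-1],
    [[0,0,5.5],0,-1],
  ],
)

```text
t: 19.1
tcp_pos: [0.5518, 0.0099, 0.2775]
tool_rot: [0.68, 0.733, -0.002, -0.005]
force: [0.0, 0.0, -6.3]
finger_gap: 0.554
```

Emit:
servo_tool(
  rows=[
    [[0,0,0.5],0,-1],
    [[0,0,1],0,-1],
    [[0,0,1],0,-1],
    [[0,0,1],0,-1],
  ],
)

```text
t: 19.5
tcp_pos: [0.5518, 0.0099, 0.2765]
tool_rot: [0.68, 0.733, -0.002, -0.005]
force: [0.4, 0.5, -7.2]
finger_gap: 0.551
```

Emit:
servo_tool(
  rows=[
    [[0,0,0.5],0,-1],
    [[0,0,1],0,-1],
    [[0,0,1],0,-1],
    [[0,0,1],0,-1],
  ],
)

```text
t: 19.9
tcp_pos: [0.5518, 0.0099, 0.2759]
tool_rot: [0.68, 0.733, -0.002, -0.005]
force: [-1.7, 0.7, -3.2]
finger_gap: 0.561
```

Emit:
servo_tool(
  rows=[
    [[0,0,0.5],0,-1],
    [[0,0,0.7],0,-1],
    [[0,0,0.7],0,-1],
    [[0,0,0.7],0,-1],
  ],
)

```text
t: 20.3
tcp_pos: [0.5518, 0.0099, 0.2754]
tool_rot: [0.68, 0.733, -0.002, -0.005]
force: [-1.2, 0.3, -0.0]
finger_gap: 0.55
```

The deck now carries the whole weight, with the tool force at about 0 N. I'll release and retreat.

Emit:
servo_tool(
  rows=[
    [[0,0,0],0,0.1],
    [[0,0,0],0,0.2],
    [[0,0,0],0,0.3],
    [[0,0,0],0,0.5],
    [[0,0,0],0,0.8],
    [[0,0,0],0,0.8],
  ],
  force=20,
)

```text
t: 20.9
tcp_pos: [0.552, 0.0099, 0.2755]
tool_rot: [0.68, 0.733, -0.002, -0.005]
force: [0.2, 0.2, -0.7]
finger_gap: 0.903
```

Emit:
servo_tool(
  rows=[
    [[0,0,-10],0,0.8],
    [[0,0,-40],0,0.8],
    [[0,0,-80],0,0.8],
    [[0,0,-120],0,0.8],
    [[0,0,-140],0,0.8],
    [[0,0,-140],0,0.8],
    [[0,0,-140],0,0.8],
  ],
)

```text
t: 21.6
tcp_pos: [0.5529, 0.0095, 0.416]
tool_rot: [0.68, 0.733, -0.002, -0.004]
force: [-0.7, -0.4, -1.0]
finger_gap: 0.897
```

```bash
python3 - <<'E'
from h import *
st=sense(); print({k:np.round(st[k],4) for k in("t","tcp_pos","force","finger_gap")})
s=snapshot("wrist"); cv2.imwrite("pics/w4.png",s["image"]); sc=snapshot("scene")
h,w=480,640; f=240/np.tan(np.radians(s["vertical_fov"])/2); v,u=np.mgrid[:h,:w]
a,b=u-s["cx"],v-s["cy"]; r=np.hypot(a,b)+1e-9; th=r/f; z=s["z_map"]
P=np.stack([np.tan(th)*a/r*z,np.tan(th)*b/r*z,z],-1); M=np.array(s["cam_to_world"]); W=P@M[:3,:3].T+M[:3,3]; W[z==0]=np.nan
for n,W in(("wrist",W),("scene",cloud(sc))):
    m=(W[...,2]>.136)&(W[...,2]<.1465)&(np.hypot(W[...,0]-.551,W[...,1]-.008)<.06)
    p=W[m]; print(n,len(p),cv2.minAreaRect((p[:,:2]*1000).astype(np.float32)))
    q=p
    for _ in range(5):
        A=np.c_[q[:,:2]-[.551,.008],np.ones(len(q))]; c,*_=np.linalg.lstsq(A,q[:,2],rcond=None); e=q[:,2]-A@c; q=q[abs(e)<2*e.std()+1e-5]
    print("plane slope,z",c.round(4),len(q))
    d=W[(W[...,2]>.045)&(W[...,2]<.056)&(abs(W[...,0]-.55)<.04)&(W[...,1]>.06)&(W[...,1]<.17)]; print("deck z",np.median(d[:,2]))
E
```

```text
{'t': np.float64(21.6), 'tcp_pos': array([0.5529, 0.0095, 0.416 ]), 'force': array([-0.6675, -0.4433, -1.0286]), 'finger_gap': np.float64(0.8966)}
wrist 6652 ((550.1873168945312, 9.445453643798828), (47.81147003173828, 71.2493667602539), 4.062222480773926)
plane slope,z [ 0.0053 -0.0011  0.143 ] 5199
deck z 0.04990845120045678
scene 1055 ((547.6893310546875, 9.419857025146484), (50.58699417114258, 72.22134399414062), 4.743004322052002)
plane slope,z [ 0.0213 -0.0035  0.1431] 857
deck z 0.05007476167414082
```

View pics/w4.png

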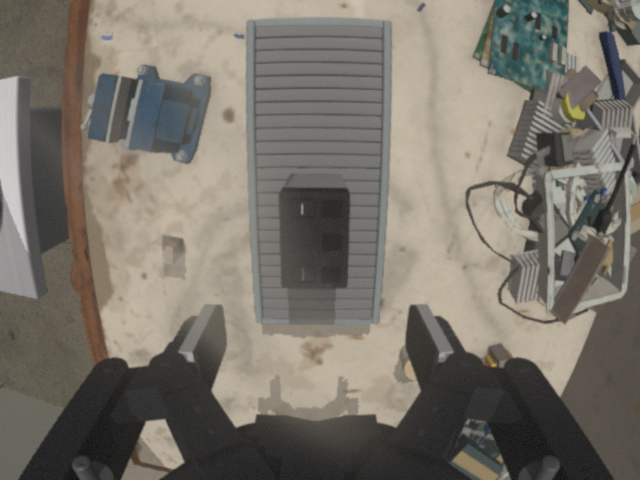

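The battery at px (314,238) stands level. Its lid is at z = 0.143, so the underside has sunk about 1 mm, and the tilt is about 0.005 rad. The gripper is clear, so I'm handing in.

```bash
python3 -c "
from h import *
print(sign_off())"
```

```text
the job is handed in; nothing more can be done
None
```

The battery is standing on the hidden bar, level and released, and the job is handed in; no verdict was reported. It took about 22 s of the 72 s allowed.

- **Finding the bar:** I pressed along the deck with the closed fingertips before touching the battery. Most of the deck was soft, about 1–2 N at roughly 2 mm. One slat near deck y = -30 mm turned stiff, at 7–8 N. The highest reading at the end of a press was about 8 N, against the 20 N limit.
- **Placing:** I gripped the battery across its 48 mm width and lowered it in small steps. I opened the fingers once the deck carried its full weight.
- **Last checks:**
  - **Wrist camera:** the battery centre is at world (0.550, 0.009), within about 1–2 mm of the target over the slat. It has sunk about 1 mm, tilts about 0.005 rad, and its longer side runs across the slats.
  - **Scene camera:** the coarser scene view gave a tilt of about 0.02 rad. That disagrees with the wrist view but is still under the 0.05 limit.
- **Bystanders:** I never went near the capacitor, pot or relay, but did not measure their positions again at the end.

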